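# Stroke the turntable's touch bar to full light

## Task

Bring the scan light from dark to full with the curved touch bar on the turntable: come down gently with the fingertips on the end of the bar beside the small stud, and stroke along the middle of the bar's width, pressing lightly and without lifting off, to the end beside the large ring. Finish there with the fingertips still resting lightly on the bar: the program ends while holding it down a little. Nothing else is to be moved or picked up.

Things in the scene. Friction and masses are not known exactly. Their poses are not given: they have to be found in the camera images.
- turntable: Fixed black square scanning turntable, 330 x 330 mm, flat housing top 50 mm above its origin (centre of its underside, on the table). Its x axis points away from the robot at yaw 0. A round black disc, radius 100 mm, top at 56 mm, sits at its centre and does not turn. The grey touch bar curves round the disc on the -x side (the robot's side).
- bar_mid (a point): Middle of the touch bar's top, unpressed: 130 mm from the turntable's centre towards its -x side, 58 mm above its origin. The bar is an arc about the turntable's centre: radius 130 mm to the middle of its width, from 44 degrees on one side of this point to 44 degrees on the other; 24 mm wide, flat top 8 mm above the housing.
- touchbar (a joint): How far the bar is pressed down, in m: 0 unpressed, 0.005 at its stop. The whole bar moves straight down in one piece on springs: it begins to move at about 1.6 N and takes 0.8 N more per mm, about 5.6 N at the stop. A light press is 1 to 4 mm; it springs back up when let go. It counts as touched from 0.6 mm on.
- stud: Small plain grey round stud on the housing, 18 mm across, 10 mm high, fixed; marks the dark end of the bar, where the stroke starts. On the bar's 130 mm circle, 58 degrees from the bar's middle (32 mm past the bar's end), on either side. Origin: centre of its underside, 50 mm above the table.
- ring: Larger plain grey ring lying on the housing, 40 mm across with a 24 mm hole, 8 mm high, fixed; marks the full-light end of the bar, where the stroke finishes. On the bar's 130 mm circle, 58 degrees from the bar's middle, on the side away from the stud. Origin: centre of its underside, 50 mm above the table.
- casting: Loose whitish casting (80 x 70 mm base plate, about 58 mm high, 0.3 to 0.65 kg) standing near the middle of the disc. Leave it. Origin: centre of its underside.
- lens_cap: Loose black lens cap, 36 mm across, 26 mm high, on the near left corner of the housing (robot's view, yaw 0), its centre about 50 mm outside the bar's edge. Leave it. Origin: centre of its underside.
- ref_ball: Loose white ceramic ball on a 30 mm square aluminium foot, 37 mm high, on the near right corner of the housing. Leave it. Origin: centre of its underside.
- spray_can: Loose can, 56 mm across, 170 mm high, standing on the table to the left. Leave it. Origin: centre of its underside.
- driver: Loose screwdriver lying on the table to the right. Leave it. Origin: on its underside.
- cup: Loose blue plastic cup, about 66 mm across, 60 mm high, on the table to the left. Leave it. Origin: centre of its underside.

How it is judged:
On the way, in this order (a step that is already met when the one before it is completed fails the run):
1. the fingertips rest on the bar's end beside the stud (contact force between the fingers and touchbar above 0.3 N and value of joint touchbar above 0.0006 m and horizontal distance between the grasp point and turntable between 0.112 and 0.148 m and horizontal distance between the grasp point and stud below 0.06 m), for 0.1 s.
2. they touch the bar a quarter of the way along (contact force between the fingers and touchbar above 0.3 N and value of joint touchbar above 0.0006 m and horizontal distance between the grasp point and turntable between 0.112 and 0.148 m and horizontal distance between the grasp point and stud between 0.074 and 0.099 m), for 0.04 s.
3. they touch the bar half-way along (contact force between the fingers and touchbar above 0.3 N and value of joint touchbar above 0.0006 m and horizontal distance between the grasp point and turntable between 0.112 and 0.148 m and horizontal distance between the grasp point and stud between 0.114 and 0.138 m), for 0.04 s.
4. they touch the bar three quarters of the way along (contact force between the fingers and touchbar above 0.3 N and value of joint touchbar above 0.0006 m and horizontal distance between the grasp point and turntable between 0.112 and 0.148 m and horizontal distance between the grasp point and ring between 0.074 and 0.099 m), for 0.04 s.
5. they rest on the bar's end beside the ring (contact force between the fingers and touchbar above 0.3 N and value of joint touchbar above 0.0006 m and horizontal distance between the grasp point and turntable between 0.112 and 0.148 m and horizontal distance between the grasp point and ring below 0.06 m), for 0.1 s.
At the end, for the whole second after the job is handed in: The fingertips rest on the bar's end beside the ring (grasp point within 60 mm of the ring's centre in plan and within 18 mm of the bar's middle line), the bar is pressed down by more than 0.6 mm with 0.3 to 20 N, and no loose thing is more than 20 mm from where it stood (all of step 5 and contact force between the fingers and touchbar below 20 N and distance of each of casting, lens_cap, ref_ball, spray_can, cup, driver from where it was at the start of the episode below 0.02 m); the arm keeps its last pose, push and grip.
It fails at once if the fingertips are low over the middle stretch of the bar (less than about 25 mm above it) without pressing it: lifted off on the way, or came down elsewhere than at an end (y of the grasp point in the frame of turntable between -0.05 and 0.05 m and x of the grasp point in the frame of turntable below 0 m and horizontal distance between the grasp point and turntable between 0.095 and 0.165 m and height (world z) of the grasp point below 0.102 m and value of joint touchbar below 0.0003 m).
It fails at once if the bar is pressed hard (over 20 N) (contact force between the fingers and touchbar above 20 N).
It fails at once if a loose thing is moved, lifted or carried (more than 20 mm) (distance of any of casting, lens_cap, ref_ball, spray_can, cup, driver from where it was at the start of the episode above 0.02 m).
It also fails if it takes over 40 s, if anything falls off the work surface, if the arm or the gripper's body presses on something with over 40 N, if the wrist force passes 120 N, or if a joint passes its speed limit or range.

## Robot

A 7-joint arm with a two-finger parallel gripper is mounted at the origin on the work surface. World frame = base frame: x ahead of the robot, y to its left, z up, the work surface at z = 0. Lengths are in m, angles in rad, forces in N, time in s.
With the tool pointing down it reaches from about 0.4 to 0.875 m from the base axis. Payload 19.3 kg.
Tool frame: the origin (TCP) lies at the very end of the fingers, on their centre line; the grasp point (between the pads) lies bot.pinch_z behind it (bot.pinch_z is the distance from the TCP to the grasp point, in m); z points along the fingers, y is the line along which they close (so a half turn about z gives the same grasp; the last joint's range is limited). The gripper opens to 85 mm and grips with 20 to 120 N. Pads are 22 mm wide; open, the fingers measure 114 mm over their backs; the gripper's body (76 mm by 85 mm) begins 54 mm behind the grasp point. The pads swing forward as they close: fully open they stand 13 mm farther back than shut.
Start: joints at [1.239, 0.521, -0.036, 1.599, 0.021, 1.021, -0.113], TCP at [0.162, -0.604, 0.231] pointing down, gripper open.
Joint ranges: [-2.91, 2.91], [-0.3, 2.13], [-1.5, 1.42], [0.17, 2.43], [-1.26, 4.41], [0.16, 1.93], [-2.52, 2.52]. Speed limits (rad/s): [1.89, 1.89, 2.39, 2.39, 3.01, 3.01, 3.01].

## Interface

Orientations are given as [roll, pitch, yaw] about the fixed x, y, z axes, in that order (R = Rz(yaw) Ry(pitch) Rx(roll)).
In Python, from workcell import bot, grab_frame, ticket gives the robot as it stands.
- The arm moves only by the tool arm_command, never from a script. Its argument "commands" is a list of rows, each a list of 3 entries, a list of its own where there are three numbers: the shift along the world's x, y, z in mm, then the turn about the world's z in rad, then the gripper command: -1 is fully open, 1 is shut, values between are in proportion. In form: [[[tx, ty, tz], roll, fingers], ...]. A call has 1 to 20 rows; each row shifts and turns the commanded pose from where the row before left it; what a row does not reach is not made up. A row lasts 1/10 s, in which the tool goes at most 50 mm and 8.59 degrees, less where a joint would pass 70% of its speed; a pose out of reach is approached as far as the arm can. A call with a gripper value outside its range is refused whole. The fingers move at their own pace and stop on an object; "newtons" is the grip in N (left out, the last holds). Time passes only in rows, so rows that do not move let the fingers close. It gives the time, the measured TCP pose, the force, the opening and the grip force at its end, in the units of the state.
- bot.observe(): the state, without advancing time (a new reading comes with each control period).
- grab_frame(name): name is "scene" or "top"; returns a dict with "image" (480x640x3 uint8, red, green, blue), "vertical_fov" (degrees; the focal length in pixels is half the picture's height over the tangent of half this angle, whatever the lens; pixels are square), "cx", "cy" (the principal point, pixels), "R" (3x3) and "t" (3): a world point X has camera coordinates R X + t. Camera axes: x right, y down, z forward; pixel columns grow to the right and rows downward; lengths in m; the calibration is good to about 2 mm. A picture is of the moment at which its call begins. There is no depth.
- ticket.job_done(): hands the job in; it is judged then, once.
The state is a dict: "clock": time; "qpos": joint angles; "qd": joint speeds; "joint_efforts": joint torques, N m; "position": TCP position; "tool_rot": TCP orientation; "force": force on the tool from outside, world axes, zero at the start; "moment": the same for the moment, N m; "grip_width": finger opening in m; "finger_force": force on a finger pad.
Only numpy, scipy, OpenCV 4.12 (cv2) and the standard library are available. Lean on these libraries where they do the work, as an engineer would, in place of code of your own. Each camera call takes 0.05 s, during which the arm holds its last target. There are 200 camera calls.

## Working session

There is one attempt and no reset: what is moved stays moved. The work goes in short steps, Python scripts to look and compute and a tool call to move; the robot and the scene stay as the last step left them, time stands still between calls to the robot, and variables do not carry over. Pictures are saved under pics/ and viewed, at most 10 in all, crops included, and the job is handed in when it is done.

Besides the shell and the picture viewer there is one more tool, called after ">>>" as name(argument=value, ...), one argument or row to a line, values as JSON. arm_command: Moves the arm, as the interface text tells. Its arguments: {"type":"object","properties":{"commands":{"type":"array"},"newtons":{"type":"number"}},"required":["commands"]}

```bash
mkdir -p pics
cat > h.py <<'E'
import numpy as np, cv2
from workcell import bot, grab_frame, ticket
def cam(n):
    f=grab_frame(n); im=f["image"]; F=im.shape[0]/2/np.tan(np.radians(f["vertical_fov"])/2)
    return im,F,f["cx"],f["cy"],np.array(f["R"]),np.array(f["t"])
def back(c,u,v,z):
    im,F,cx,cy,R,t=c; d=R.T@np.array([(u-cx)/F,(v-cy)/F,1]); o=-R.T@t
    return o+d*(z-o[2])/d[2]
def proj(c,X):
    im,F,cx,cy,R,t=c; p=R@np.array(X)+t; return np.array([cx+F*p[0]/p[2],cy+F*p[1]/p[2]])
E
python3 - <<'E'
from h import *
for n in("scene","top"):
    c=cam(n); cv2.imwrite(f"pics/{n}0.png",c[0][:,:,::-1]); print(n,c[1:4],-c[4].T@c[5],c[4])
print(bot.pinch_z,bot.observe())
E
```

```text
scene (np.float64(448.05210840293466), 319.8754791638057, 240.8897005781251) [ 1.30267606 -0.03308906  0.54481909] [[ 0.0682147   0.99765299 -0.00593801]
 [ 0.53921206 -0.0418751  -0.84112831]
 [-0.83940283  0.05417547 -0.54080302]]
top (np.float64(601.3159437788073), 314.2031454938011, 236.2562935255871) [ 0.28511615 -0.00203553  1.46633847] [[-0.09176786 -0.99577119 -0.00428913]
 [-0.97517027  0.09073947 -0.20201312]
 [ 0.20154804 -0.01435568 -0.97937342]]
0.0187 {'clock': 0.1, 'qpos': array([ 1.23878045,  0.52197322, -0.0363137 ,  1.59991105,  0.02119854,
        1.02113358, -0.11277656]), 'qd': array([ 0.00043867, -0.00070383, -0.00185928, -0.00058334, -0.00011075,
       -0.00060208, -0.00080612]), 'joint_efforts': array([ 6.31184463e-03, -9.28484273e+01,  1.98491044e+00, -3.70534194e+01,
        1.81848515e-02,  5.38765074e-03,  2.61486798e-05]), 'position': array([ 0.16165574, -0.60342678,  0.23078603]), 'tool_rot': array([-3.14055533e+00,  7.86424383e-05,  2.61814999e-01]), 'force': array([-0.8787524 , -0.53711402, -0.12979562]), 'moment': array([ 0.00763713, -0.00870426, -0.05239989]), 'finger_force': 0.0, 'grip_width': 0.08544079989112775}
```

View pics/top0.png

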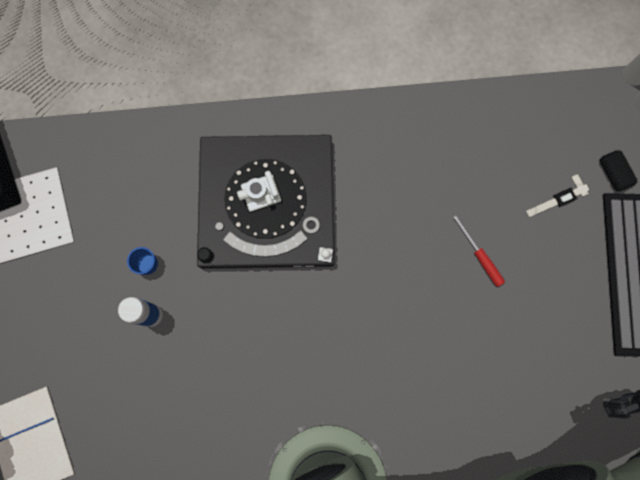

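View pics/scene0.png

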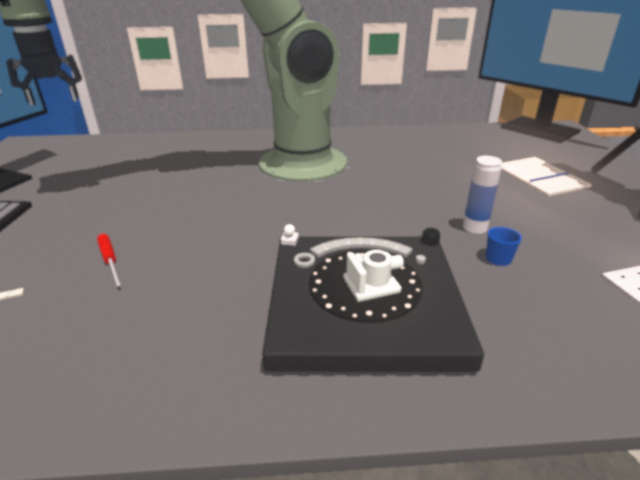

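The top view shows the turntable centred near (266,200), with the stud at about (220,226) on the left, the ring at about (311,225) on the right and the bar arc between them. I'll enlarge that area.

Run:
```python
import cv2
a=cv2.imread("pics/top0.png")[125:275,190:345]
cv2.imwrite("pics/crop.png",cv2.resize(a,None,fx=4,fy=4,interpolation=cv2.INTER_CUBIC)[:600])
```

```text
(no output)
```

View pics/crop.png

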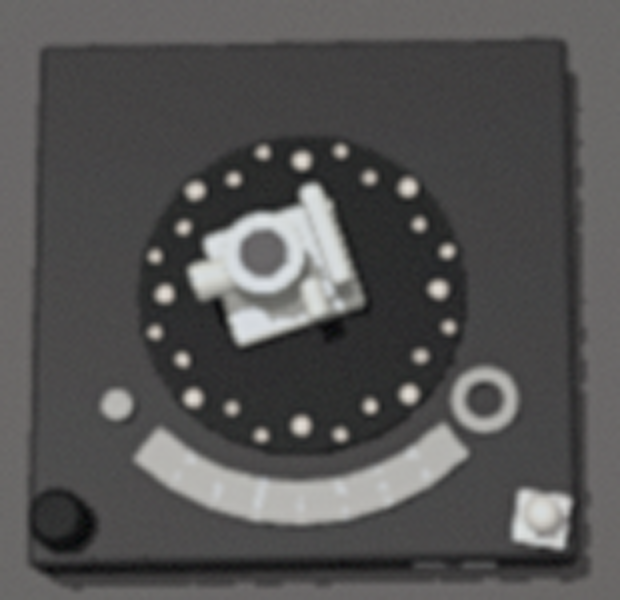

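In the crop, the stud is at (117,404) and the ring at (485,399). The disc's large dots are at (165,294), (438,290), (302,160) and (301,426). The bar's corners are near (135,458), (160,428), (445,423) and (468,455).

```bash
cat >> h.py <<'E'
def cr(u,v): return 190+(u+.5)/4-.5,125+(v+.5)/4-.5
E
python3 - <<'E'
from h import *
from scipy.optimize import least_squares
c=cam("top")
b=lambda u,v,z: back(c,*cr(u,v),z)
S=b(117,404,.06);G=b(485,399,.058)
D=[b(*p,.056) for p in[(165,294),(438,290),(302,160),(301,426)]]
print("stud",S,"ring",G,"dist",np.linalg.norm(S-G),"exp",2*.13*np.sin(np.radians(58)))
print("disc",np.mean(D,0),[np.linalg.norm(d-np.mean(D,0)) for d in D])
a=np.radians
P=lambda th,r=.13:np.array([-r*np.cos(th),r*np.sin(th)])
e=[P(a(44),.142),P(a(44),.118),P(-a(44),.118),P(-a(44),.142)]
E=[b(*p,.058)[:2] for p in[(135,458),(160,428),(445,423),(468,455)]]
loc=[P(a(58)),P(-a(58)),np.zeros(2)]+e; obs=[S[:2],G[:2],np.mean(D,0)[:2]]+E
def f(x):
    R=np.array([[np.cos(x[2]),-np.sin(x[2])],[np.sin(x[2]),np.cos(x[2])]])
    return np.concatenate([R@l+x[:2]-o for l,o in zip(loc,obs)])
r=least_squares(f,[.6,.08,0]); print(r.x,np.round(r.fun*1000,1))
for n,p,z in(("can",(131,309),.17),("cup",(142,262),.06)): print(n,back(c,*p,z))
print("cap",b(62,518,.076),"ball",b(543,514,.08))
E
```

```text
stud [0.62163943 0.20261838 0.06      ] ring [ 0.60469039 -0.01739482  0.058     ] dist 0.22067413804107008 exp 0.22049250500067075
disc [0.6819518  0.08743782 0.056     ] [np.float64(0.08287364401741083), np.float64(0.08286452522371741), np.float64(0.0837064076146599), np.float64(0.083368719403564)]
[ 0.68219508  0.0869655  -0.07788659] [ 0.5 -0.4  0.2 -0.2  0.2 -0.5 -0.1 -0.9 -1.1 -2.8 -1.   4.   1.2  0.7]
can [0.42934399 0.38589866 0.17      ]
cup [0.55030839 0.38944893 0.06      ]
cap [0.55230626 0.23656859 0.076     ] ball [ 0.5278529 -0.044691   0.08     ]
```

```bash
cat >> h.py <<'E'
T=np.array([.682,.087]);Y=-.078
def bar(deg):
    a=np.radians(deg)-0; return T+.13*np.array([[np.cos(Y),-np.sin(Y)],[np.sin(Y),np.cos(Y)]])@np.array([-np.cos(a),np.sin(a)])
E
python3 - <<'E'
from h import *
p=None
for d in range(37,-38,-2):
    q=bar(d); print(d,np.round(q*1000,1), '' if p is None else np.round((q-p)*1000,1)); p=q
E
```

```text
37 [584.6 173.1] 
35 [581.6 169.6] [-2.9 -3.5]
33 [578.8 166.1] [-2.8 -3.6]
31 [576.1 162.4] [-2.7 -3.6]
29 [573.6 158.7] [-2.6 -3.7]
27 [571.1 154.9] [-2.4 -3.8]
25 [568.8 151. ] [-2.3 -3.9]
23 [566.7 147. ] [-2.2 -4. ]
21 [564.6 142.9] [-2.  -4.1]
19 [562.8 138.8] [-1.9 -4.1]
17 [561.  134.6] [-1.7 -4.2]
15 [559.4 130.3] [-1.6 -4.3]
13 [558. 126.] [-1.4 -4.3]
11 [556.7 121.7] [-1.3 -4.4]
9 [555.6 117.3] [-1.1 -4.4]
7 [554.6 112.8] [-1.  -4.4]
5 [553.8 108.4] [-0.8 -4.5]
3 [553.1 103.9] [-0.7 -4.5]
1 [552.6  99.4] [-0.5 -4.5]
-1 [552.2  94.9] [-0.4 -4.5]
-3 [552.   90.3] [-0.2 -4.5]
-5 [552.   85.8] [-0.  -4.5]
-7 [552.1  81.3] [ 0.1 -4.5]
-9 [552.4  76.7] [ 0.3 -4.5]
-11 [552.8  72.2] [ 0.4 -4.5]
-13 [553.4  67.7] [ 0.6 -4.5]
-15 [554.2  63.2] [ 0.8 -4.5]
-17 [555.1  58.8] [ 0.9 -4.4]
-19 [556.2  54.4] [ 1.1 -4.4]
-21 [557.4  50. ] [ 1.2 -4.4]
-23 [558.7  45.7] [ 1.4 -4.3]
-25 [560.3  41.4] [ 1.5 -4.3]
-27 [561.9  37.2] [ 1.7 -4.2]
-29 [563.7  33. ] [ 1.8 -4.2]
-31 [565.7  28.9] [ 2.  -4.1]
-33 [567.8  24.9] [ 2.1 -4. ]
-35 [570.  21.] [ 2.2 -3.9]
-37 [572.4  17.1] [ 2.4 -3.9]
```

>>> arm_command(
  commands=[
    [[30,25,0],0,1],
    [[35,30,0],0,1],
    [[35,30,0],0,1],
    [[35,30,0],0,1],
    [[35,30,0],0,1],
    [[35,30,0],0,1],
    [[30,30,0],0,1],
    [[30,35,0],0,1],
    [[25,40,0],0,1],
    [[20,40,0],0,1],
    [[20,40,0],0,1],
    [[20,40,0],0,1],
    [[10,40,0],0,1],
    [[10,40,0],0,1],
    [[10,40,0],0,1],
    [[10,40,0],0,1],
    [[0,0,0],0,1],
    [[0,0,0],0,1],
  ],
  newtons=20,
)

```text
clock: 1.95
position: [0.5517, -0.043, 0.2311]
tool_rot: [-3.141, 0.0, 0.264]
force: [0.6, -0.9, 0.2]
grip_width: 0.0001
finger_force: 0.0
```

>>> arm_command(
  commands=[
    [[5,36,0],0,1],
    [[5,36,0],0,1],
    [[5,36,0],0,1],
    [[6,36,0],0,1],
    [[6,36,0],0,1],
    [[6,36,0],0,1],
    [[0,0,-30],0,1],
    [[0,0,-30],0,1],
    [[0,0,-30],0,1],
    [[0,0,-25],0,1],
    [[0,0,-15],0,1],
    [[0,0,-11],0,1],
    [[0,0,0],0,1],
    [[0,0,0],0,1],
    [[0,0,0],0,1],
  ],
)

```text
clock: 3.45
position: [0.5853, 0.1724, 0.0914]
tool_rot: [-3.142, -0.002, 0.262]
force: [0.6, -0.0, -0.6]
grip_width: 0.0004
finger_force: 0.0
```

Run:
```python
from h import *
s=bot.observe(); print(s["position"],s["force"])
c=cam("scene"); print(proj(c,s["position"]),proj(c,[*bar(37),.058]))
cv2.imwrite("pics/s1.png",cv2.resize(c[0][190:340,290:490,::-1],None,fx=4,fy=4,interpolation=cv2.INTER_CUBIC))
```

```text
[0.58532897 0.17240757 0.09140589] [ 0.61447752 -0.03484187 -0.58026254]
[402.74094161 233.56795672] [401.39448926 247.85793383]
```

View pics/s1.png

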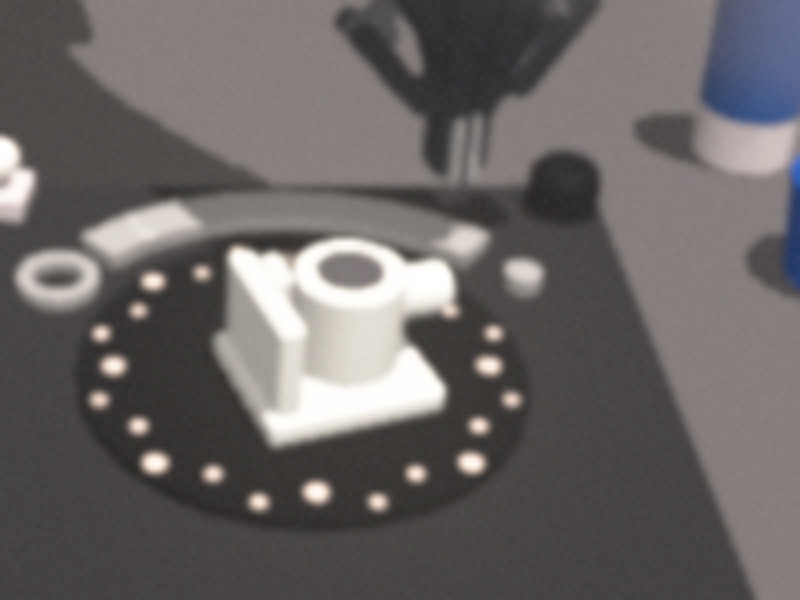

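The fingertips (crop (460,183)) hang over the bar's stud end, clear of the cap and the stud. I'm coming down slowly.

>>> arm_command(
  commands=[
    [[0,0,-10],0,1],
    [[0,0,-8],0,1],
    [[0,0,-6],0,1],
    [[0,0,-4],0,1],
    [[0,0,-2],0,1],
    [[0,0,0],0,1],
    [[0,0,0],0,1],
    [[0,0,0],0,1],
  ],
)

```text
clock: 4.3
position: [0.5849, 0.1723, 0.0606]
tool_rot: [-3.142, -0.0, 0.262]
force: [0.6, -0.2, -0.5]
grip_width: -0.0002
finger_force: 0.0
```

>>> arm_command(
  commands=[
    [[0,0,-1],0,1],
    [[0,0,-1],0,1],
    [[0,0,-1],0,1],
    [[0,0,0],0,1],
    [[0,0,0],0,1],
    [[0,0,0],0,1],
  ],
)

```text
clock: 4.9
position: [0.5848, 0.1723, 0.0574]
tool_rot: [-3.142, -0.0, 0.262]
force: [-0.7, -1.2, 1.4]
grip_width: -0.0
finger_force: 1.1
```

>>> arm_command(
  commands=[
    [[0,0,-1],0,1],
    [[0,0,-1],0,1],
    [[0,0,0],0,1],
    [[0,0,0],0,1],
    [[0,0,0],0,1],
    [[0,0,0],0,1],
  ],
)

```text
clock: 5.5
position: [0.5848, 0.1723, 0.0554]
tool_rot: [-3.142, -0.0, 0.262]
force: [0.1, -1.1, 4.1]
grip_width: 0.0003
finger_force: 1.9
```

Run:
```python
from h import *
F=[]
for i in range(4):
    grab_frame("top"); F.append(bot.observe()["force"])
print(np.round(F,2),bot.observe()["position"])
```

```text
[[-0.56 -0.37  3.93]
 [ 0.43 -0.14  3.98]
 [ 1.06 -0.84  3.92]
 [ 0.36 -0.17  4.26]] [0.58478237 0.1722802  0.05532618]
```

Contact force is about 4 N, so the bar is pressed about 2.7 mm, and I'm starting the stroke.

>>> arm_command(
  commands=[
    [[-3,-3,0],0,1],
    [[-3,-3.5,0],0,1],
    [[-2.7,-3.6,0],0,1],
    [[-2.6,-3.7,0],0,1],
    [[-2.4,-3.8,0],0,1],
    [[-2.3,-3.9,0],0,1],
    [[-2.2,-4,0],0,1],
    [[-2,-4.1,0],0,1],
    [[-1.9,-4.1,0],0,1],
    [[-1.7,-4.2,0],0,1],
    [[0,0,0],0,1],
  ],
)

```text
clock: 6.8
position: [0.5605, 0.1334, 0.0552]
tool_rot: [3.141, 0.001, 0.261]
force: [-0.1, -3.2, 4.3]
grip_width: -0.0003
finger_force: 2.0
```

>>> arm_command(
  commands=[
    [[-1.5,-4,0],0,1],
    [[-1.4,-4.3,0],0,1],
    [[-1.3,-4.4,0],0,1],
    [[-1.1,-4.4,0],0,1],
    [[-1,-4.4,0],0,1],
    [[-0.8,-4.5,0],0,1],
    [[-0.7,-4.5,0],0,1],
    [[-0.5,-4.5,0],0,1],
    [[-0.4,-4.5,0],0,1],
    [[-0.2,-4.5,0],0,1],
    [[0,-4.5,0],0,1],
    [[0.1,-4.5,0],0,1],
    [[0,0,0],0,1],
  ],
)

```text
clock: 8.1
position: [0.5521, 0.0803, 0.0552]
tool_rot: [3.141, 0.0, 0.261]
force: [0.5, -3.1, 3.7]
grip_width: -0.0001
finger_force: 1.9
```

>>> arm_command(
  commands=[
    [[0.3,-4.5,0],0,1],
    [[0.4,-4.5,0],0,1],
    [[0.6,-4.5,0],0,1],
    [[0.8,-4.5,0],0,1],
    [[0.9,-4.4,0],0,1],
    [[1.1,-4.4,0],0,1],
    [[1.2,-4.4,0],0,1],
    [[1.4,-4.3,0],0,1],
    [[1.5,-4.3,0],0,1],
    [[1.7,-4.2,0],0,1],
    [[1.8,-4.2,0],0,1],
    [[2,-4.1,0],0,1],
    [[2.1,-4,0],0,1],
    [[2.2,-3.9,0],0,1],
    [[2.4,-3,0],0,1],
    [[0,0,0],0,1],
    [[0,0,0],0,1],
    [[0,0,0],0,1],
  ],
)

```text
clock: 9.9
position: [0.5728, 0.0178, 0.0554]
tool_rot: [3.141, -0.0, 0.261]
force: [0.2, -3.1, 3.6]
grip_width: -0.0
finger_force: 1.9
```

Run:
```python
from h import *
s=bot.observe(); p=s["position"][:2]
print(s["position"],s["force"],np.linalg.norm(p-T),np.linalg.norm(p-[.6047,-.0174]))
c=cam("scene")
cv2.imwrite("pics/s2.png",cv2.resize(c[0][190:340,270:470,::-1],None,fx=4,fy=4,interpolation=cv2.INTER_CUBIC))
```

```text
[0.57275691 0.01780722 0.0553804 ] [ 0.15555444 -3.07068451  3.59861055] 0.12931238256048447 0.047538503312258555
```

View pics/s2.png

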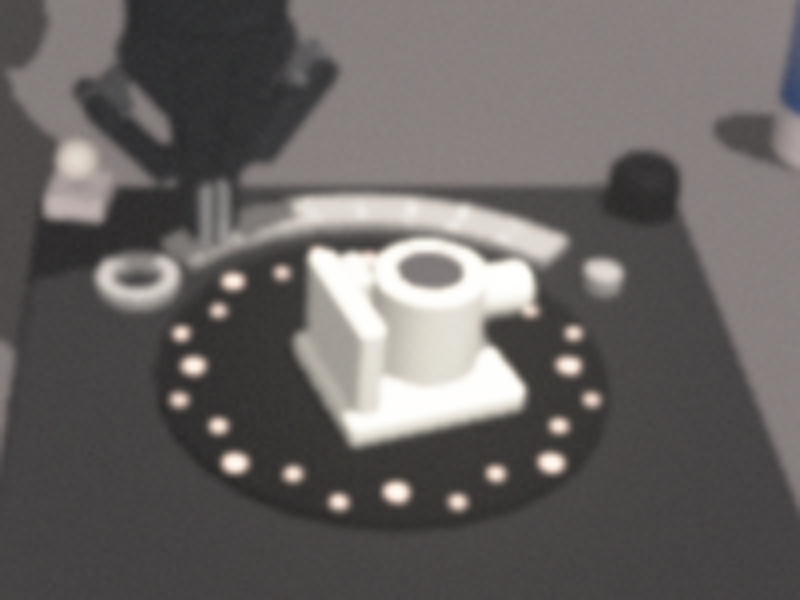

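The fingertips (crop (215,238)) rest on the bar's ring end, 48 mm from the ring at (138,280), and nothing loose has moved. I'm handing in the job.

```bash
python3 -c "
from workcell import ticket
print(ticket.job_done())"
```

```text
the job is handed in; nothing more can be done
None
```

I stroked the bar from the stud end to the ring end without lifting off, and the fingertips finished resting on it about 48 mm from the ring at about 4 N; the job is handed in, but no verdict was shown.

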